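# Clamp the coaxial line, then key up the amplifier

## Task

Secure the coaxial line in its tube clamp: swing the blue hinged half fully down over the tube while the swing bolt still leans out of the way, then swing the bolt upright into the ear's slot. With the clamp shut, switch the amplifier on by pressing its keys fully down one at a time, blue, then yellow, then green, letting each spring back. Never press the red key, press no key while the clamp is open, leave the line lying where it is in its rests, and do not shift the other things on the bench.

Things in the scene. Friction and masses are not known exactly. Their poses are not given: they have to be found in the camera images.
- clamp: Clamp stand, fixed to the bench: wooden plate 150 x 230 x 12 mm (x, y, z), the blue lower half of a tube clamp in its middle, aluminium V rests at y = -85 and +85 mm. Origin: centre of the plate's underside, on the bench; z up; y along the tube; +x is the swing bolt's side, -x the hinge side. Tube axis at x = 0, z = 75 mm. Place and yaw vary; it does not move in an episode.
- hinge (a point): Hinge axis of the clamp's upper half, at its middle: the axis runs along the clamp's y, at x = -32, z = 75 mm of the clamp.
- upper_half (a joint): Angle (rad) of the blue hinged upper half: 0 = fully closed over the tube (a stop), growing as it swings up and back to the hinge side; 1.57 = its ear points straight up; stop at 2.2. Stiff hinge: it stays where it is left; swinging it takes about 4 N at the ear. Half shell 36 mm wide in y, outer radius 27.5 mm about the tube axis.
- ear (a point): Grip point in the upper half's slotted ear: a blue fork 22 mm wide along y (grasp across its prongs), 10 mm thick, 11 mm slot open at the free end. Mid-thickness, 10 mm from the free end; 90 mm from the hinge along the ear and 9 mm square to it (upward when closed). Closed: x = 58, z = 84 mm of the clamp, ear top at z = 89. The last 35 mm of the ear are clear of the shell.
- bolt_pivot (a point): Pivot of the swing bolt, at its middle: the axis runs along the clamp's y, at x = 54, z = 45 mm of the clamp, in a blue clevis 27 mm wide along y that reaches up to z = 54 mm.
- swing_bolt (a joint): Angle (rad) of the swing bolt: 0 = upright in the slot of the closed ear (a stop), growing as it leans outward to the clamp's +x side; 1.57 = lying level; stop at 1.65. The pivot is stiff: it stays where it is left; moving it takes about 3 N at the nut.
- nut (a point): Centre of the knurled brass nut on the bolt: a cylinder 28 mm in diameter, 22 mm long, coaxial with the 8 mm bolt, 63 mm from the pivot; the bolt ends 84 mm from the pivot. In the slot its underside is 8 mm above the ear; it cannot pass the prongs, so an upright bolt bars the half's way down. Frame turns with the bolt: z along it to the free end, y along the pivot axis.
- line_mid (a point): Centre (on the axis, half-way along) of the loose coaxial line: aluminium tube 40 mm in diameter, 290 mm long, with brass flanges 60 mm in diameter, 10 mm thick, at both ends. It lies on the V rests in the open clamp; about 0.5 kg. Its y axis runs along the tube.
- panel: The amplifier's key panel, fixed: aluminium box 200 x 150 x 70 mm (x, y, z), with a meter on its far (+x) part and four round keys in a 2 x 2 block, 64 mm apart, on its near part. Origin: centre of its underside, on the bench; z up.
- blue_key_top (a point): Centre of the top face of the blue spring key: 28 mm diameter, its top 92 mm above the bench when up, in a flat black housing of 44 mm diameter whose rim is 10 mm lower. It is pressed straight down 6 mm, with 5 N when fully down, and springs back. Which key is in which of the four places varies.
- blue_key (a joint): Travel (m) of the blue key: 0 = up, 0.006 = fully down.
- yellow_key_top (a point): Centre of the top face of the yellow spring key: 28 mm diameter, its top 92 mm above the bench when up, in a flat black housing of 44 mm diameter whose rim is 10 mm lower. It is pressed straight down 6 mm, with 5 N when fully down, and springs back. Which key is in which of the four places varies.
- yellow_key (a joint): Travel (m) of the yellow key: 0 = up, 0.006 = fully down.
- green_key_top (a point): Centre of the top face of the green spring key: 28 mm diameter, its top 92 mm above the bench when up, in a flat black housing of 44 mm diameter whose rim is 10 mm lower. It is pressed straight down 6 mm, with 5 N when fully down, and springs back. Which key is in which of the four places varies.
- green_key (a joint): Travel (m) of the green key: 0 = up, 0.006 = fully down.
- red_key_top (a point): Centre of the top face of the red spring key: 28 mm diameter, its top 92 mm above the bench when up, in a flat black housing of 44 mm diameter whose rim is 10 mm lower. It is pressed straight down 6 mm, with 5 N when fully down, and springs back. Which key is in which of the four places varies.
- red_key (a joint): Travel (m) of the red key: 0 = up, 0.006 = fully down.
- screwdriver_mid (a point): Bystander, loose: screwdriver with a red handle, 190 mm long, lying on the bench on the hinge side of the clamp; point 12 mm above its underside.
- spool_mid (a point): Bystander, loose: steel-coloured solder spool, 56 mm diameter, 52 mm tall, standing; its centre.
- adapter_mid (a point): Bystander, loose: brass coaxial adapter, 28 mm diameter, 45 mm tall, standing; its centre.
- flux_mid (a point): Bystander, loose: orange bottle with white cap, 50 mm diameter, 120 mm tall, standing beyond the key panel; its centre.
- radio_mid (a point): Bystander, loose: black handheld radio, 35 x 55 x 110 mm plus a 20 mm knob, standing; centre of its case.
- mug_mid (a point): Bystander, loose: blue mug, 76 mm diameter, 90 mm tall, standing; its centre.
- pliers_mid (a point): Bystander, loose: pliers with red handles, 160 mm long, 15 mm high, lying; a point near their pivot.

How it is judged:
By the outcome, as a careful person would: the job done as asked, in the order asked, and still so for the second after the job is handed in, with the robot touching nothing.
It also fails if it takes over 72 s, if anything falls off the work surface, if the arm or the gripper's body presses on something with over 40 N, if the wrist force passes 120 N, or if a joint passes its speed limit or range.

## Robot

A 6-joint arm with a two-finger parallel gripper is mounted at the origin on the work surface. World frame = base frame: x ahead of the robot, y to its left, z up, the work surface at z = 0. Lengths are in m, angles in rad, forces in N, time in s.
With the tool pointing down it reaches from about 0.375 to 0.975 m from the base axis. Payload 3.8 kg.
Tool frame: the origin (TCP) lies at the very end of the fingers, on their centre line; the grasp point (between the pads) lies 19 mm behind it; z points along the fingers, y is the line along which they close (so a half turn about z gives the same grasp; the last joint's range is limited). The gripper opens to 85 mm and grips with 20 to 120 N. Pads are 22 mm wide; open, the fingers measure 114 mm over their backs; the gripper's body (76 mm by 85 mm) begins 54 mm behind the grasp point. The pads swing forward as they close: fully open they stand 13 mm farther back than shut.
Start: joints at [1.165, 0.264, 1.604, -0, 1.274, -0.037], TCP at [0.243, 0.63, 0.231] pointing down, gripper open.
Joint ranges: [-2.63, 2.63], [-0.94, 2.18], [0.31, 2.57], [-1.31, 4.45], [0, 2.66], [-2.55, 2.55]. Speed limits (rad/s): [2.57, 2.57, 3.14, 3.14, 3.14, 3.14].

## Interface

Orientations are given as a rotation vector (axis times angle).
In Python, from bench import get_state, camera, get_calibration, job_done gives the robot as it stands. The module is installed in compiled form; this text tells all that it offers.
- The arm moves only by the shell command python3 -m inch 'ROWS' [OPENING] [FORCE]. ROWS is JSON, a list of rows, each a list of 4 numbers: the shift along the tool's x, y, z in units of 50 mm (1.0 is 50 mm), then the turn about the tool's z in units of 8 degrees (1.0 is 8 degrees). In form: [[x, y, z, twist], ...]. A call has 1 to 12 rows; each row shifts and turns the commanded pose from where the row before left it, along the tool's axes as they then stand; what a row does not reach is not made up. A row lasts 1/10 s, in which the tool goes at most 50 mm and 8.59 degrees, less where a joint would pass 70% of its speed; a pose out of reach is approached as far as the arm can. A call with a number of a shift or a turn outside -1 to 1 is refused whole. A call with a gripper value outside its range is refused whole. OPENING is the closure, from -1 (fully open) to 1 (shut), set as the call begins (- or left out, the last holds). The fingers move at their own pace and stop on an object; FORCE is the grip in N (left out, the last holds). Time passes only in rows, so rows that do not move let the fingers close. It gives the time, the measured TCP pose, the force, the opening and the grip force at its end, in the units of the state.
- get_state(): the state, without advancing time (a new reading comes with each control period).
- camera(name): name is "scene" or "side" or "wrist"; returns the picture (400x640x3 uint8, red, green, blue); there is no depth.
- get_calibration(name): a dict with "intrinsics" (3x3 intrinsics, pixels), "world_from_camera" (4x4, takes a point from camera to world coordinates); the wrist camera has in their place "hand_eye" (4x4, takes a point from camera to tool coordinates, whose origin is the TCP and whose axes are the flange's). Camera axes: x right, y down, z forward; pixel columns grow to the right and rows downward; lengths in m; the calibration is good to about 2 mm. A picture is of the moment at which its call begins: read the wrist's pose just before it. get_calibration takes no time and is no camera call.
- job_done(): hands the job in; it is judged then, once.
The state is a dict: "time_s": time; "q": joint angles; "qd": joint speeds; "joint_efforts": joint torques, N m; "tool_pos": TCP position; "tcp_rot": TCP orientation; "force": force on the tool from outside, world axes, zero at the start; "ft_torque": the same for the moment, N m; "finger_gap": opening from 0.0 (shut) to 1.0 (fully open); "gripper_force": force on a finger pad.
Only numpy, scipy, OpenCV 4.12 (cv2) and the standard library are available. Lean on these libraries where they do the work, as an engineer would, in place of code of your own. Each camera call takes 0.05 s, during which the arm holds its last target. There are 200 camera calls.

## Working session

There is one attempt and no reset: what is moved stays moved. The work goes in short steps, Python scripts to look and compute and a shell command to move; the robot and the scene stay as the last step left them, time stands still between calls to the robot, and variables do not carry over. Pictures are saved under pics/ and viewed, at most 10 in all, crops included, and the job is handed in when it is done.

```bash
mkdir -p pics; python3 - <<'E'
from bench import *
import cv2,numpy as np
np.set_printoptions(precision=4,suppress=True)
for n in ("scene","side"):
    cv2.imwrite(f"pics/{n}0.png",camera(n)[:,:,::-1]); c=get_calibration(n); print(n,c["intrinsics"],c["world_from_camera"])
print(get_calibration("wrist")); s=get_state(); print(s)
E
```

```text
scene [[499.1419   0.     317.848 ]
 [  0.     499.1419 198.3924]
 [  0.       0.       1.    ]] [[-0.3393  0.7968 -0.5     1.105 ]
 [ 0.9406  0.2792 -0.1933  0.2315]
 [-0.0145 -0.5359 -0.8442  1.0165]
 [ 0.      0.      0.      1.    ]]
side [[410.6502   0.     318.2954]
 [  0.     410.6502 197.4055]
 [  0.       0.       1.    ]] [[ 0.7985 -0.3762  0.4699  0.1463]
 [-0.602  -0.4989  0.6235 -0.5617]
 [-0.0001 -0.7808 -0.6248  0.6731]
 [ 0.      0.      0.      1.    ]]
{'intrinsics': array([[351.2365,   0.    , 311.1706],
       [  0.    , 351.2365, 201.5994],
       [  0.    ,   0.    ,   1.    ]]), 'hand_eye': array([[ 0.0004, -0.9643, -0.2648,  0.066 ],
       [ 1.    ,  0.0002,  0.0007, -0.    ],
       [-0.0006, -0.2648,  0.9643, -0.1424],
       [ 0.    ,  0.    ,  0.    ,  1.    ]])}
{'time_s': 0.1, 'q': array([ 1.1651,  0.2647,  1.6053,  0.    ,  1.2737, -0.0369]), 'qd': array([-0.0016, -0.0024, -0.0037, -0.0017,  0.0031,  0.0002]), 'joint_efforts': array([  0.0002, -51.6704, -36.8592,  -0.0001,   0.0062,  -0.    ]), 'tool_pos': array([0.2431, 0.629 , 0.2301]), 'tcp_rot': array([-0.576 , -3.0879,  0.0031]), 'force': array([ 0.5407,  0.5259, -0.0959]), 'ft_torque': array([ 0.0388, -0.0111, -0.0069]), 'gripper_force': 0.0, 'finger_gap': 1.0010643021285268}
```

View pics/scene0.png

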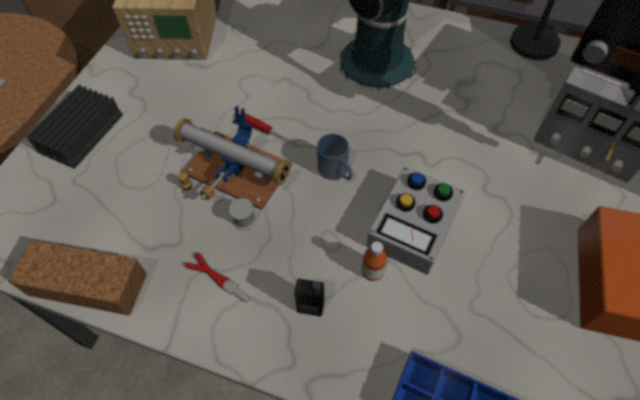

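View pics/side0.png

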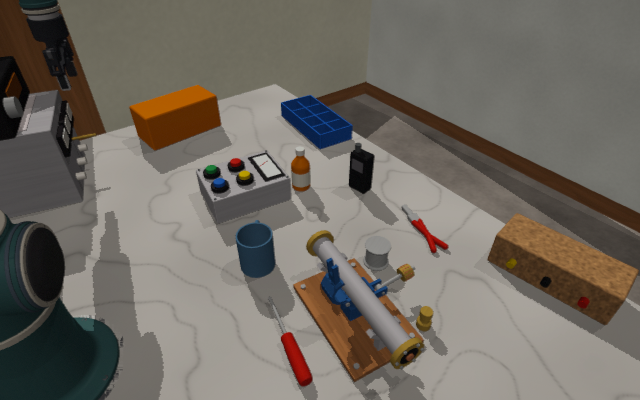

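The scene view shows the keys: blue (416,181), green (444,191), yellow (405,202), red (433,213). The clamp is around (235,150), with its brass nut near (208,190). The side view shows the same objects. I'll enlarge both clamp views.

```bash
python3 - <<'E'
import cv2,numpy as np
a=cv2.imread("pics/scene0.png")[95:215,165:300];b=cv2.imread("pics/side0.png")[225:385,285:445]
a=cv2.resize(a,(540,480),interpolation=cv2.INTER_CUBIC)
b=cv2.resize(b,(600,600),interpolation=cv2.INTER_CUBIC)
cv2.imwrite("pics/a.png",cv2.convertScaleAbs(a,alpha=1.4));cv2.imwrite("pics/b.png",b)
E
```

```text
(no output)
```

View pics/a.png

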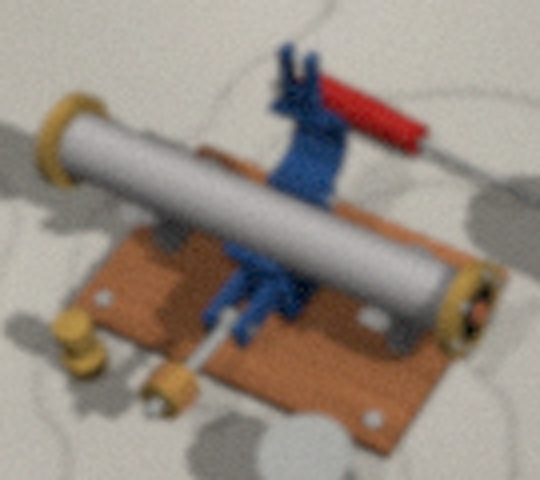

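View pics/b.png

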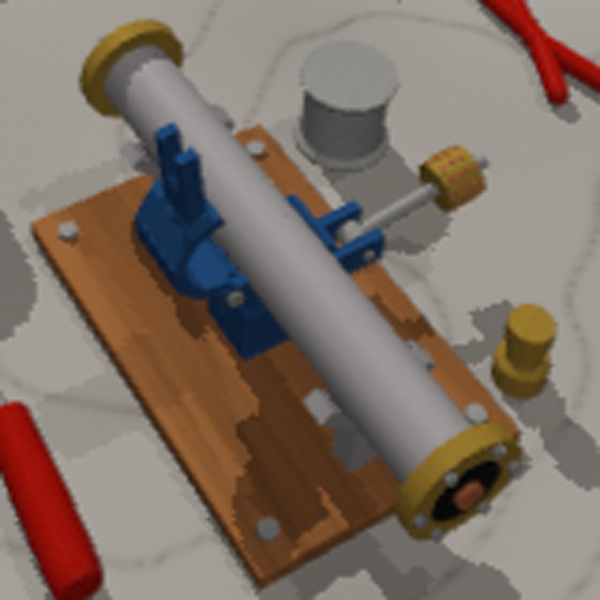

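Crop a gives the plate corners (72,305), (385,452), (503,272) and (203,148), the nut at (170,388) and the ear tip at (298,55). Crop b gives the corners (262,588), (35,230), (255,128) and (515,435), the nut at (453,178) and the ear tip at (178,143). I'll fit the poses to these points.

```bash
cat > h.py <<'E'
from bench import *
import numpy as np, cv2
from scipy.optimize import least_squares
from scipy.spatial.transform import Rotation as R
np.set_printoptions(precision=4,suppress=True)
C={n:(get_calibration(n)["intrinsics"],np.linalg.inv(get_calibration(n)["world_from_camera"])) for n in("scene","side")}
def proj(n,P):
    K,T=C[n]; p=K@(T[:3,:3]@P+T[:3,3]); return p[:2]/p[2]
def tri(a,b,g=(.5,.2,.1)):
    r=least_squares(lambda P:np.r_[proj("scene",P)-a,proj("side",P)-b],g); return r.x,r.fun
def w(c,p): # clamp->world
    return np.r_[c[0]+np.cos(c[2])*p[0]-np.sin(c[2])*p[1],c[1]+np.sin(c[2])*p[0]+np.cos(c[2])*p[1],p[2]]
def ear(t,l=.09): return np.array([-.032+l*np.cos(t)-.009*np.sin(t),0,.075+l*np.sin(t)+.009*np.cos(t)])
def nut(t,l=.063): return np.array([.054+l*np.sin(t),0,.045+l*np.cos(t)])
E
python3 - <<'E'
from h import *
A=lambda p:np.array(p)/4+[165,95]
B=lambda p:np.array(p)/3.75+[285,225]
ob=[]
for p,x,y in[((72,305),1,-1),((385,452),1,1),((503,272),-1,1),((203,148),-1,-1)]: ob.append(("scene",A(p),lambda v,x=x,y=y:[.075*x,.115*y,.012]))
for p,x,y in[((262,588),-1,-1),((35,230),-1,1),((255,128),1,1),((515,435),1,-1)]: ob.append(("side",B(p),lambda v,x=x,y=y:[.075*x,.115*y,.012]))
ob+=[("scene",A((170,388)),lambda v:nut(v[4])),("side",B((453,178)),lambda v:nut(v[4])),("scene",A((298,55)),lambda v:ear(v[3],.1)),("side",B((178,143)),lambda v:ear(v[3],.1)),
("side",B((465,492)),lambda v:[0,v[5]-.145,.075]),("scene",A((478,308)),lambda v:[0,v[5]+.145,.075])]
r=least_squares(lambda v:np.concatenate([proj(n,w(v,f(v)))-p for n,p,f in ob]),[.6,.2,0,1.8,1.2,0],loss="soft_l1")
print(r.x);print(np.concatenate([proj(n,w(r.x,f(r.x)))-p for n,p,f in ob]).reshape(-1,2))
v=r.x;print("ear",w(v,ear(v[3])),"nut",w(v,nut(v[4])),"earclosed",w(v,ear(0)),"nutup",w(v,nut(0)))
for k,a,b in[("blue",(416,179.5),(220,184)),("yellow",(405,200.5),(245,176)),("green",(444,190),(212,171)),("red",(433,212),(236,163)),("cap",(377,246),(300,151)),("mug top",(335,143),(256,233))]: print(k,*tri(a,b))
E
```

```text
[ 0.4886 -0.2208 -0.1305  1.6787  1.3975 -0.0049]
[[-1.5696  0.4006]
 [-0.1289 -0.6296]
 [ 1.0729 -1.3043]
 [-0.7044 -2.0353]
 [-0.5783 -1.3057]
 [-2.4756 -1.5047]
 [ 0.5515 -1.1879]
 [ 1.8375 -0.5766]
 [-0.4072 -0.1595]
 [-1.1021  0.2194]
 [-1.1911 -0.5954]
 [ 0.0894  0.4079]
 [-0.3119  0.0952]
 [-0.4659  0.6438]]
ear [ 0.4384 -0.2142  0.1635] nut [ 0.6037 -0.2359  0.0559] earclosed [ 0.5461 -0.2283  0.084 ] nutup [ 0.5421 -0.2278  0.108 ]
blue [0.4322 0.2098 0.0839] [-0.2095  0.1631 -0.2527 -0.117 ]
yellow [0.4955 0.2006 0.0852] [-0.1183  0.0847 -0.1484 -0.063 ]
green [0.4404 0.2745 0.0832] [-0.7148  0.5884 -0.9223 -0.4521]
red [0.5046 0.2649 0.0856] [-0.2366  0.1798 -0.3174 -0.1434]
cap [0.6404 0.1749 0.116 ] [-0.7299  0.4296 -1.007  -0.3449]
mug top [0.4074 0.0027 0.0961] [-2.3091  1.459  -2.2144 -0.821 ]
```

```bash
cat >> h.py <<'E'
V=[ 0.4886,-0.2208,-0.1305,1.6787,1.3975,-0.0049]
def goal(x,y,z,s=None):
    s=s or get_state(); Rm=R.from_rotvec(s["tcp_rot"]).as_matrix()
    return Rm.T@(np.array([x,y,z])-s["tool_pos"])/.05
def tw(c=V): # twist units so that tool y lies on clamp y
    Rm=R.from_rotvec(get_state()["tcp_rot"]).as_matrix(); d=c[2]+np.pi/2-np.arctan2(Rm[1,1],Rm[0,1])
    d=(d+np.pi/2)%np.pi-np.pi/2; return -np.degrees(d)/8
E
python3 - <<'E'
from h import *
A=lambda p:np.array(p)/4+[165,95]
B=lambda p:np.array(p)/3.75+[285,225]
print("adapter",tri(A((80,348)),B((522,350)))[0],"spool",tri(A((305,455)),B((348,105)))[0])
print(tw(),goal(.5,.3,.26))
E
python3 -m inch '[[0,0,-0.3,0.5],[0,0,-0.3,0.5],[0,0,0,0.5],[0,0,0,0.2],[0,0,0,0]]' 0 30
```

```text
adapter [ 0.5775 -0.3165  0.0209] spool [ 0.611  -0.1516  0.0365]
-1.706811155797148 [-7.1654 -4.2863 -0.5906]
time_s: 0.6
tool_pos: [0.2431, 0.6292, 0.2604]
tcp_rot: [-0.937, -2.999, 0.002]
force: [0.3, 0.3, -0.4]
finger_gap: 0.506
gripper_force: 0.0
```

```bash
python3 -m inch '[[0,0,0,-0.8],[0,0,0,-0.8],[0,0,0,-0.8],[0,0,0,-0.8],[0,0,0,-0.2],[0,0,0,0]]'; python3 -c "
from h import *
print(tw(),goal(.5,.3,.26),goal(.47,-.1,.26))"
```

```text
time_s: 1.2
tool_pos: [0.2432, 0.6293, 0.2605]
tcp_rot: [-0.208, -3.134, 0.002]
force: [-1.2, -0.8, -0.4]
finger_gap: 0.498
gripper_force: 0.0
-0.013183874447292545 [-5.9601 -5.8504  0.0159] [ -6.4209 -13.8596   0.025 ]
```

```bash
python3 -m inch '[[-0.5,-0.5,0,0],[-0.5,-0.5,0,0],[-0.5,-0.5,0,0],[-0.5,-0.5,0,0],[-0.5,-0.5,0,0],[-0.5,-0.5,0,0],[-0.5,-0.5,0,0],[-0.5,-0.5,0,0],[-0.5,-0.5,0,0],[-0.5,-0.5,0,0],[-0.5,-0.5,0,0],[-0.5,-0.5,0,0]]'; python3 -m inch '[[-0.1,-0.7,0,0],[-0.1,-0.8,0,0],[-0.1,-0.8,0,0],[-0.1,-0.8,0,0],[0,-0.8,0,0],[0,-0.8,0,0],[0,-0.8,0,0],[0,-0.8,0,0],[0,-0.8,0,0],[0,-0.6,0,0],[0,0,0,0]]'; python3 - <<'E'
from h import *
print(tw(),goal(.4384,-.2142,.25))
s=get_state();im=camera("wrist");cv2.imwrite("pics/w1.png",im[:,:,::-1]);np.save("w1.npy",np.r_[s["tool_pos"],s["tcp_rot"]])
E
```

```text
time_s: 2.4
tool_pos: [0.5021, 0.2916, 0.2612]
tcp_rot: [-0.209, -3.135, -0.0]
force: [-0.2, 0.8, -0.2]
finger_gap: 0.504
gripper_force: 0.0
time_s: 3.5
tool_pos: [0.4702, -0.0945, 0.2613]
tcp_rot: [-0.215, -3.134, 0.002]
force: [-0.4, 0.7, 0.0]
finger_gap: 0.496
gripper_force: 0.0
-0.04830053528944606 [ 0.3016 -2.4581  0.2291]
```

View pics/w1.png

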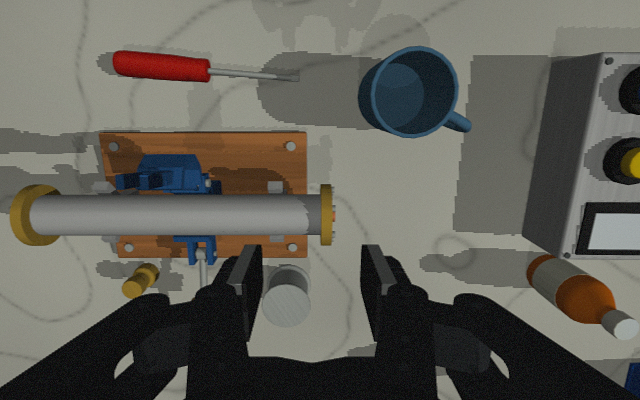

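The wrist view shows plate corners at (100,132), (306,132) and (306,257), the ear prongs near (120,182), and the spool close to where the fingers now are. I'll refine the clamp pose with these.

```bash
python3 - <<'E'
from h import *
d=np.load("w1.npy");cal=get_calibration("wrist");K=cal["intrinsics"]
T=np.eye(4);T[:3,:3]=R.from_rotvec(d[3:]).as_matrix();T[:3,3]=d[:3];Ti=np.linalg.inv(T@cal["hand_eye"])
def pw(P):
    p=K@(Ti[:3,:3]@P+Ti[:3,3]);return p[:2]/p[2]
ob=[((100,132),-1,-1),((306,132),-1,1),((306,257),1,1)]
f=lambda v:np.concatenate([pw(w(v,[.075*x,.115*y,.012]))-p for p,x,y in ob])
r=least_squares(f,V[:3]);print(r.x,r.fun)
for v in (V,r.x):print(pw(w(v,ear(V[3],.1))),pw(w(v,nut(V[4]))),pw(w(v,[0,V[5]+.145,.075])))
E
```

```text
[ 0.4906 -0.2183 -0.1385] [-2.443  -0.4124  1.2023 -0.0417  1.3662  1.0151]
[128.0183 182.2548] [202.5921 306.7117] [329.3673 211.823 ]
[133.0833 184.6608] [204.344  308.0174] [332.1455 214.5299]
```

```bash
sed -i 's/^V=.*/V=[.4896,-.2196,-.134,1.6787,1.3975,-.0049]/' h.py; python3 -m inch '[[0,-0.4,0,0],[0,-0.5,0,0],[0.1,-0.5,0,0],[0.1,-0.5,0,0],[0.1,-0.4,0.3,0],[0,-0.15,0.4,0],[0,0,0,0],[0,0,0,0]]'; python3 - <<'E'
from h import *
print(tw(),goal(*w(V,ear(V[3]))-[0,0,.019]))
s=get_state();im=camera("wrist");cv2.imwrite("pics/w2.png",im[:,:,::-1]);np.save("w2.npy",np.r_[s["tool_pos"],s["tcp_rot"]])
E
```

```text
time_s: 4.35
tool_pos: [0.4399, -0.2098, 0.226]
tcp_rot: [-0.206, -3.134, -0.002]
force: [0.2, 0.1, 0.7]
finger_gap: 0.497
gripper_force: 0.0
0.018905358204617573 [-0.0005 -0.0636  1.6306]
```

View pics/w2.png

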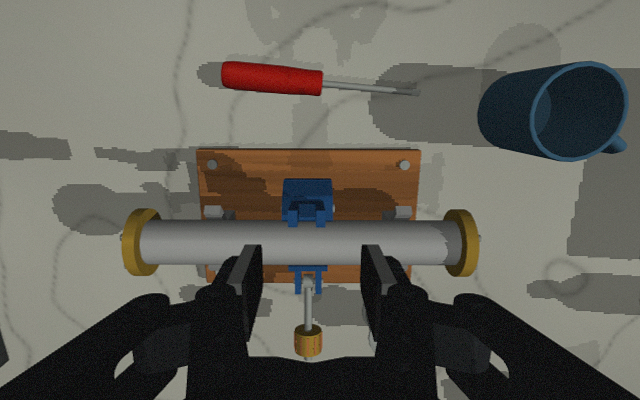

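The wrist view shows the prong tips at about (307,222), the nut at (308,340) and the clamp well centred between the fingers. I'll check x against this.

```bash
cat >> h.py <<'E'
def pwf(f):
    d=np.load(f);cal=get_calibration("wrist");K=cal["intrinsics"]
    T=np.eye(4);T[:3,:3]=R.from_rotvec(d[3:]).as_matrix();T[:3,3]=d[:3];Ti=np.linalg.inv(T@cal["hand_eye"])
    def pw(P):
        p=K@(Ti[:3,:3]@P+Ti[:3,3]);return p[:2]/p[2]
    return pw
E
python3 - <<'E'
from h import *
pw=pwf("w2.npy")
for t in(1.5,1.6,1.68,1.75,1.85,1.95):print(t,pw(w(V,ear(t,.1))),pw(w(V,ear(t,.065))))
for t in(1.2,1.3,1.4,1.5):print(t,pw(w(V,nut(t))))
for x,y in[(-1,-1),(-1,1)]:print(pw(w(V,[.075*x,.115*y,.012])))
print(w(V,nut(1.4)),w(V,nut(0)))
E
```

```text
1.5 [305.9713 250.0289] [306.6118 226.5017]
1.6 [305.9714 233.7234] [306.6203 217.1168]
1.68 [305.9872 220.1964] [306.6346 209.4642]
1.75 [306.0124 208.1851] [306.6524 202.7382]
1.85 [306.0662 191.0404] [306.6863 193.2045]
1.95 [306.1396 174.2892] [306.7293 183.9127]
1.2 [307.4628 343.6476]
1.3 [307.5126 341.4779]
1.4 [307.5623 338.7735]
1.5 [307.6113 335.5873]
[194.0611 147.777 ]
[421.7292 148.4283]
[ 0.6046 -0.2351  0.0557] [ 0.5431 -0.2268  0.108 ]
```

```bash
python3 -m inch '[[0,-0.04,0.4,0],[0,0,0.4,0],[0,0,0.4,0],[0,0,0.4,0],[0,0,0,0]]'; python3 -m inch '[[0,0,0,0],[0,0,0,0],[0,0,0,0],[0,0,0,0],[0,0,0,0],[0,0,0,0]]' 1 25; python3 - <<'E'
from h import *
s=get_state();p=s["tool_pos"];print(s["force"],goal(*w(V,ear(V[3]))-[0,0,.019]))
t=1.68;o=ear(t)
for t in np.arange(1.68,-.03,-.12).tolist()+[0]:
    n=ear(t);d=(n-o)/.05;print("%.2f"%t,[round(-d[0],2),0,round(-d[2],2),0]);o=n
E
```

```text
time_s: 4.9
tool_pos: [0.4386, -0.2112, 0.1446]
tcp_rot: [-0.204, -3.131, -0.003]
force: [0.0, 0.5, 0.1]
finger_gap: 0.503
gripper_force: 0.0
time_s: 5.5
tool_pos: [0.4409, -0.2129, 0.148]
tcp_rot: [0.207, 3.132, -0.0]
force: [0.7, 2.7, 5.7]
finger_gap: 0.252
gripper_force: 29.3
[0.7089 2.7177 5.6518] [ 0.0289 -0.0023  0.0691]
1.68 [np.float64(-0.0), 0, np.float64(-0.0), 0]
1.56 [np.float64(-0.21), 0, np.float64(-0.03), 0]
1.44 [np.float64(-0.22), 0, np.float64(-0.01), 0]
1.32 [np.float64(-0.22), 0, np.float64(0.02), 0]
1.20 [np.float64(-0.21), 0, np.float64(0.05), 0]
1.08 [np.float64(-0.21), 0, np.float64(0.07), 0]
0.96 [np.float64(-0.2), 0, np.float64(0.09), 0]
0.84 [np.float64(-0.18), 0, np.float64(0.12), 0]
0.72 [np.float64(-0.17), 0, np.float64(0.14), 0]
0.60 [np.float64(-0.15), 0, np.float64(0.16), 0]
0.48 [np.float64(-0.13), 0, np.float64(0.17), 0]
0.36 [np.float64(-0.11), 0, np.float64(0.19), 0]
0.24 [np.float64(-0.08), 0, np.float64(0.2), 0]
0.12 [np.float64(-0.06), 0, np.float64(0.21), 0]
0.00 [np.float64(-0.03), 0, np.float64(0.21), 0]
0.00 [np.float64(-0.0), 0, np.float64(0.0), 0]
```

```bash
python3 -m inch '[[-0.21,0,-0.03,0],[-0.22,0,-0.01,0],[-0.22,0,0.02,0],[-0.21,0,0.05,0],[-0.21,0,0.07,0],[-0.2,0,0.09,0],[0,0,0,0]]'; python3 -c "
from h import *
print(goal(*w(V,ear(.96))-[0,0,.019]))"
```

```text
time_s: 6.2
tool_pos: [0.5036, -0.2214, 0.1371]
tcp_rot: [0.206, 3.134, -0.0]
force: [2.6, 1.9, 1.6]
finger_gap: 0.25
gripper_force: 28.9
[ 0.0366 -0.0021  0.045 ]
```

```bash
python3 -m inch '[[-0.18,0,0.12,0],[-0.17,0,0.14,0],[-0.15,0,0.16,0],[-0.13,0,0.17,0],[-0.11,0,0.19,0],[-0.08,0,0.2,0],[-0.06,0,0.21,0],[-0.03,0,0.21,0],[0,0,0.03,0],[0,0,0,0]]'; python3 -c "
from h import *
print(goal(*w(V,ear(0))-[0,0,.019]))"
```

```text
time_s: 7.2
tool_pos: [0.5523, -0.2281, 0.0674]
tcp_rot: [0.207, 3.125, -0.003]
force: [10.4, 1.8, 0.5]
finger_gap: 0.252
gripper_force: 32.8
[0.1058 0.0003 0.0468]
```

```bash
python3 -m inch '[[0.05,0,0.05,0],[0.05,0,0.05,0],[0,0,0.05,0],[0,0,0,0],[0,0,0,0]]'; python3 -c "
from h import *
print(goal(*w(V,ear(0))-[0,0,.019]))"
```

```text
time_s: 7.7
tool_pos: [0.5524, -0.2282, 0.063]
tcp_rot: [0.207, 3.114, -0.005]
force: [17.6, 4.1, 3.7]
finger_gap: 0.248
gripper_force: 34.8
[ 0.1061  0.0027 -0.0422]
```

```bash
python3 -m inch '[[0,0,0,0],[0,0,0,0],[0,0,0,0],[0,0,-0.2,0],[0,0,-0.4,0],[0,0,-0.5,0],[0,0,-0.5,0],[0,0,-0.4,0],[0,0,0,0]]' 0; python3 - <<'E'
from h import *
im=camera("side")[225:385,285:445,::-1];a=cv2.resize(im,(600,600),interpolation=cv2.INTER_CUBIC);cv2.imwrite("pics/s2.png",a)
s=get_state();im=camera("wrist");cv2.imwrite("pics/w3.png",im[:,:,::-1]);np.save("w3.npy",np.r_[s["tool_pos"],s["tcp_rot"]])
for t in(0,.1,.2):print([(proj("side",w(V,ear(t,.1)+[0,y,.005]))-[285,225])*3.75 for y in(-.011,.011)], [pwf("w3.npy")(w(V,ear(t,.1)+[0,y,.005])) for y in(-.011,.011)])
E
```

```text
time_s: 8.6
tool_pos: [0.5448, -0.2278, 0.1619]
tcp_rot: [0.206, 3.128, -0.004]
force: [0.2, 0.3, 0.2]
finger_gap: 0.504
gripper_force: 0.0
[array([394.8271, 183.8232]), array([368.1293, 154.3878])] [array([294.926 , 232.3894]), array([329.0317, 232.4856])]
[array([394.7505, 171.3755]), array([367.8192, 141.9243])] [array([294.173 , 235.9443]), array([329.8451, 236.0449])]
[array([392.9893, 159.723 ]), array([365.8443, 130.2299])] [array([293.3452, 238.1568]), array([330.7494, 238.2623])]
```

View pics/s2.png

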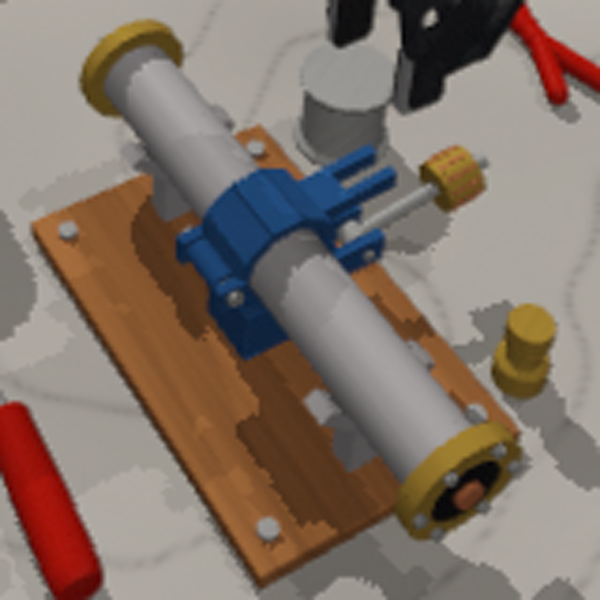

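The side view shows the half over the tube with prong tips near (394,172) and (375,148), so it is within 0.1 rad of closed. I'll press down on the ear with shut fingers to seat it.

```bash
python3 -m inch '[[0,0,0.3,0],[0,0,0.3,0],[0,0,0.3,0],[0,0,0.2,0],[0,0,0,0],[0,0,0,0]]' 1 25; python3 -m inch '[[0,0,0.1,0],[0,0,0.1,0],[0,0,0.1,0],[0,0,0,0]]';python3 -m inch '[[0,0,0.08,0],[0,0,0.08,0],[0,0,0,0]]'
```

```text
time_s: 9.3
tool_pos: [0.5424, -0.2264, 0.1019]
tcp_rot: [-0.206, -3.134, -0.001]
force: [0.9, -0.7, 0.1]
finger_gap: -0.003
gripper_force: 0.0
time_s: 9.7
tool_pos: [0.5439, -0.227, 0.089]
tcp_rot: [0.206, 3.132, -0.001]
force: [1.3, -0.6, 3.4]
finger_gap: 0.003
gripper_force: 1.7
time_s: 10.0
tool_pos: [0.5445, -0.2277, 0.0875]
tcp_rot: [0.206, 3.132, -0.003]
force: [-12.6, 4.7, 39.4]
finger_gap: 0.002
gripper_force: 23.3
```

```bash
python3 -m inch '[[0,0,-0.3,0],[0,0,-0.4,0],[0,0,-0.4,0],[-0.3,0,0,0],[-0.4,0,0,0],[-0.4,0,0,0],[-0.1,0,0,0],[0,0,0,0]]' 0; python3 - <<'E'
from h import *
for t in (1.35,1.4,1.45):print(goal(*w(V,nut(t))-[0,0,.019]))
t=1.4;o=nut(t)
for t in np.arange(1.4,-.03,-.14).tolist()+[0]:
    n=nut(t);d=(n-o)/.05;print("%.2f"%t,[round(-d[0],2),0,round(-d[2],2),0]);o=n
s=get_state();im=camera("wrist");cv2.imwrite("pics/w4.png",im[:,:,::-1]);np.save("w4.npy",np.r_[s["tool_pos"],s["tcp_rot"]])
p=pwf("w4.npy");print([p(w(V,nut(1.4,l))) for l in(.052,.063,.084)])
E
```

```text
time_s: 10.8
tool_pos: [0.6022, -0.2342, 0.1342]
tcp_rot: [-0.206, -3.134, -0.0]
force: [-0.9, 0.2, -0.5]
finger_gap: 0.5
gripper_force: 0.0
[-0.0402 -0.0112  1.8889]
[-0.0525 -0.0112  1.9507]
[-0.0617 -0.0112  2.013 ]
1.40 [np.float64(-0.0), 0, np.float64(-0.0), 0]
1.26 [np.float64(0.04), 0, np.float64(-0.17), 0]
1.12 [np.float64(0.07), 0, np.float64(-0.16), 0]
0.98 [np.float64(0.09), 0, np.float64(-0.15), 0]
0.84 [np.float64(0.11), 0, np.float64(-0.14), 0]
0.70 [np.float64(0.13), 0, np.float64(-0.12), 0]
0.56 [np.float64(0.14), 0, np.float64(-0.1), 0]
0.42 [np.float64(0.16), 0, np.float64(-0.08), 0]
0.28 [np.float64(0.17), 0, np.float64(-0.06), 0]
0.14 [np.float64(0.17), 0, np.float64(-0.04), 0]
-0.00 [np.float64(0.18), 0, np.float64(-0.01), 0]
0.00 [np.float64(-0.0), 0, np.float64(-0.0), 0]
[array([310.5275, 196.6218]), array([310.477 , 213.2746]), array([310.3817, 244.6468])]
```

View pics/w4.png

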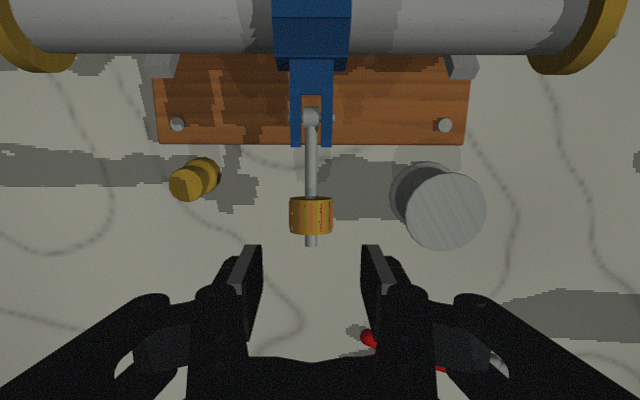

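The wrist view shows the nut at (311,215), as predicted, centred between the fingers, with the ear shut over the bolt's line and the spool and adapter clear. I'll descend and grip the nut.

```bash
python3 -m inch '[[-0.05,-0.01,0.4,0],[0,0,0.4,0],[0,0,0.4,0],[0,0,0.4,0],[0,0,0.35,0],[0,0,0,0]]'; python3 -m inch '[[0,0,0,0],[0,0,0,0],[0,0,0,0],[0,0,0,0],[0,0,0,0]]' 1 25;python3 -m inch '[[0.04,0,-0.17,0],[0.07,0,-0.16,0],[0.09,0,-0.15,0],[0.11,0,-0.14,0],[0.13,0,-0.12,0],[0,0,0,0]]'; python3 -c "
from h import *
print(goal(*w(V,nut(.7))-[0,0,.019]))"
```

```text
time_s: 11.45
tool_pos: [0.6013, -0.234, 0.0338]
tcp_rot: [-0.206, -3.128, -0.003]
force: [0.0, -0.1, -0.3]
finger_gap: 0.5
gripper_force: 0.0
time_s: 11.95
tool_pos: [0.6042, -0.235, 0.0375]
tcp_rot: [-0.206, -3.134, -0.0]
force: [-3.7, 1.0, -1.0]
finger_gap: 0.321
gripper_force: 25.7
time_s: 12.55
tool_pos: [0.5829, -0.2322, 0.076]
tcp_rot: [0.207, 3.133, -0.0]
force: [0.6, 3.1, -2.0]
finger_gap: 0.317
gripper_force: 25.8
[-0.0096  0.0001  0.0368]
```

Gripped (0.32 × 85 = 27 mm) and tracking the arc. I'll finish the swing.

```bash
python3 -m inch '[[0.14,0,-0.1,0],[0.16,0,-0.08,0],[0.17,0,-0.06,0],[0.17,0,-0.04,0],[0.18,0,0,0],[0.05,0,0,0],[0,0,0,0]]'; python3 -c "
from h import *
print(goal(*w(V,nut(0))-[0,0,.019]))"
```

```text
time_s: 13.25
tool_pos: [0.5418, -0.2267, 0.091]
tcp_rot: [0.207, 3.129, -0.001]
force: [2.6, 5.1, 3.9]
finger_gap: 0.311
gripper_force: 24.5
[-0.0262  0.001   0.0407]
```

```bash
python3 -m inch '[[0.06,0,0,0],[0.06,0,0,0],[0,0,0,0]]';  python3 -m inch '[[0.06,0,0,0],[0,0,0,0],[0,0,0,0]]'; python3 -m inch '[[-0.1,0,0,0],[-0.08,0,0,0],[0,0,0,0],[0,0,0,0],[0,0,0,0],[0,0,-0.4,0],[0,0,-0.5,0],[0,0,-0.5,0],[0,0,-0.4,0],[0,0,0,0]]' 0 ; python3 - <<'E'
from h import *
b=camera("side")[225:385,285:445,::-1];s=get_state();m=camera("wrist")[:,:,::-1];np.save("w5.npy",np.r_[s["tool_pos"],s["tcp_rot"]])
cv2.imwrite("pics/s5.png",np.hstack([cv2.resize(b,(400,400),interpolation=cv2.INTER_CUBIC),m[:,120:520]]))
p=pwf("w5.npy")
for t in(0,.05,.1,.2):print(t,[(proj("side",w(V,nut(t,l)))-[285,225])*2.5 for l in(.063,.084)],[p(w(V,nut(t,l)))-[-280,0] for l in(.063,.084)])
E
```

```text
time_s: 13.55
tool_pos: [0.5359, -0.2259, 0.091]
tcp_rot: [0.206, 3.129, -0.001]
force: [3.0, 5.5, 3.2]
finger_gap: 0.294
gripper_force: 23.7
time_s: 13.85
tool_pos: [0.533, -0.2255, 0.091]
tcp_rot: [0.207, 3.129, -0.001]
force: [2.2, 5.0, 3.4]
finger_gap: 0.288
gripper_force: 23.2
time_s: 14.85
tool_pos: [0.5418, -0.2278, 0.1819]
tcp_rot: [0.206, 3.129, -0.004]
force: [0.7, 0.4, -0.1]
finger_gap: 0.499
gripper_force: 0.0
0 [array([241.4217, 102.3506]), array([244.242 ,  82.5137])] [array([592.5742, 215.7391]), array([592.6884, 226.811 ])]
0.05 [array([244.9166, 100.8281]), array([248.9759,  80.4937])] [array([592.5543, 220.3727]), array([592.6586, 233.5218])]
0.1 [array([248.3696,  99.4605]), array([253.6464,  78.6896])] [array([592.5339, 224.8762]), array([592.628 , 240.0034])]
0.2 [array([255.1113,  97.2019]), array([262.7435,  75.7431])] [array([592.4918, 233.4216]), array([592.5654, 252.1635])]
```

View pics/s5.png

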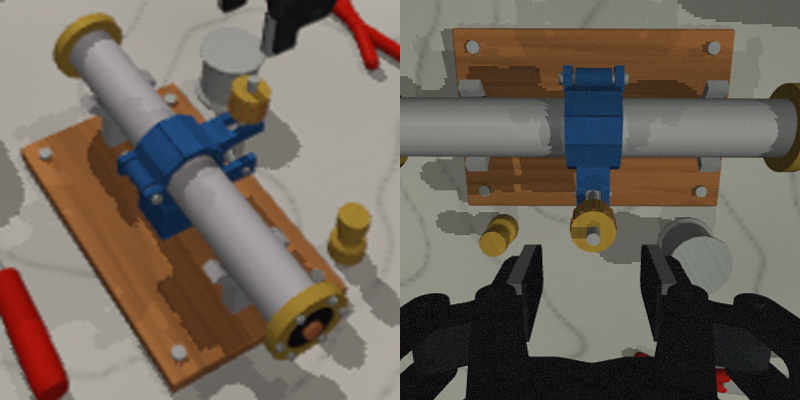

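The bolt end at (592,239) shows about 0.1 rad still to go, because the pads slipped on the nut. I'll push it home from outside with shut fingers.

```bash
python3 -m inch '[[-0.4,0,0,0],[-0.4,0,0,0],[-0.3,0,0,0],[0,0,0,0],[0,0,0,0]]' 1 25; python3 -c "
from h import *
print(goal(*w(V,[.105,0,.104])),goal(*w(V,[.079,0,.104])))"
```

```text
time_s: 15.45
tool_pos: [0.5929, -0.2333, 0.1761]
tcp_rot: [-0.206, -3.131, -0.002]
force: [-0.6, 1.0, 0.2]
finger_gap: 0.004
gripper_force: 0.0
[-0.0216 -0.0057  1.4414] [ 0.4984 -0.0042  1.4434]
```

```bash
python3 -m inch '[[-0.03,0,0.4,0],[0,0,0.4,0],[0,0,0.4,0],[0,0,0.2,0],[0,0,0,0]]'; python3 -m inch '[[0.1,0,0,0],[0.1,0,0,0],[0.1,0,0,0],[0.1,0,0,0],[0,0,0,0]]'; python3 -m inch '[[0.06,0,0,0],[0.06,0,0,0],[0,0,0,0]]'; python3 -c "
from h import *
print(goal(*w(V,[.079,0,.104])))"
```

```text
time_s: 15.95
tool_pos: [0.5932, -0.2332, 0.1057]
tcp_rot: [-0.206, -3.13, -0.003]
force: [-0.5, 0.4, -0.7]
finger_gap: 0.0
gripper_force: 0.0
time_s: 16.45
tool_pos: [0.5752, -0.2313, 0.1088]
tcp_rot: [0.207, 3.135, -0.0]
force: [0.4, -1.0, 0.4]
finger_gap: -0.003
gripper_force: 0.0
time_s: 16.75
tool_pos: [0.5702, -0.2308, 0.1087]
tcp_rot: [0.206, 3.134, -0.001]
force: [0.3, -0.1, 0.2]
finger_gap: -0.002
gripper_force: 0.5
[0.0468 0.0062 0.0948]
```

```bash
for i in 1 2 ; do python3 -m inch '[[0.05,0,0,0],[0.05,0,0,0],[0,0,0,0]]' | grep -E "tool_pos|^force"; done
```

```text
tool_pos: [0.5676, -0.2305, 0.1089]
force: [7.8, -1.2, -1.8]
tool_pos: [0.5673, -0.2304, 0.1093]
force: [21.1, -1.2, -12.2]
```

```bash
python3 -m inch '[[-0.3,0,0,0],[-0.4,0,0,0],[-0.2,0,-0.3,0],[0,0,-0.5,0],[0,0,-0.5,0],[0,0,-0.5,0],[0,0,0,0]]'; python3 - <<'E'
from h import *
m=camera("wrist")[:,:,::-1];s=get_state();np.save("w6.npy",np.r_[s["tool_pos"],s["tcp_rot"]])
b=camera("side")[225:385,285:445,::-1]
p=pwf("w6.npy")
print([p(w(V,nut(t,.084))) for t in(0,.05,.1)])
q=p(w(V,nut(0,.084)))
x,y=int(q[0]),int(q[1]);c=m[max(y-100,0):y+100,x-100:x+100]
cv2.imwrite("pics/s6.png",np.hstack([cv2.resize(b,(400,400),interpolation=cv2.INTER_CUBIC),cv2.resize(c,(400,400))])); print(x-100,max(y-100,0),c.shape)
for t in(0,.05,.1):print((proj("side",w(V,nut(t,.084)))-[285,225])*2.5)
E
```

```text
time_s: 18.05
tool_pos: [0.6066, -0.2361, 0.2025]
tcp_rot: [0.206, 3.129, -0.004]
force: [0.2, -0.3, 0.6]
finger_gap: -0.003
gripper_force: 0.0
[array([312.5604, 110.1615]), array([312.531 , 117.4902]), array([312.5009, 124.695 ])]
212 10 (200, 200, 3)
[244.242   82.5137]
[248.9759  80.4937]
[253.6464  78.6896]
```

View pics/s6.png

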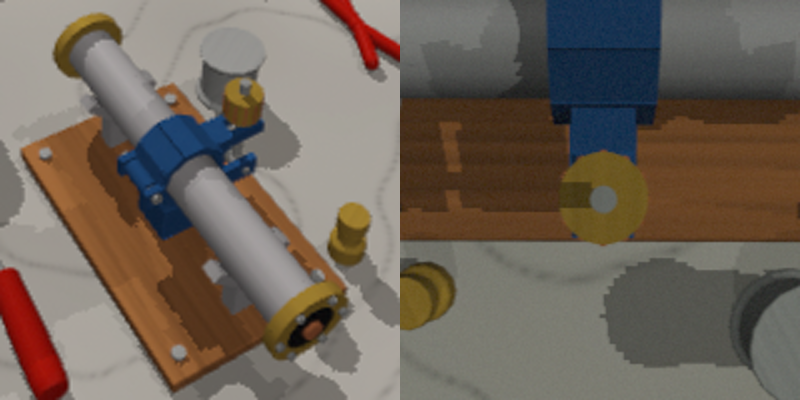

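The bolt end is at (313,110) in the wrist image and (245,83) in the side crop. Both match the upright prediction, so the clamp is shut. Next is the panel.

```bash
python3 -m inch '[[0.1,0.2,-0.2,0],[0.25,0.6,0,0],[0.3,0.8,0,0],[0.3,0.8,0,0],[0.3,0.8,0,0],[0.3,0.8,0,0],[0.3,0.8,0,0],[0.3,0.8,0,0],[0.3,0.8,0,0],[0.3,0.8,0,0],[0.2,0.6,0,0],[0,0,0,0]]'; python3 - <<'E'
from h import *
s=get_state();m=camera("wrist");np.save("w7.npy",np.r_[s["tool_pos"],s["tcp_rot"]]);cv2.imwrite("pics/w7.png",m[:,:,::-1])
p=pwf("w7.npy");h=cv2.cvtColor(m,cv2.COLOR_RGB2HSV)
G=dict(blue=(.4322,.2098),yellow=(.4955,.2006),green=(.4404,.2745),red=(.5046,.2649))
for k,g in G.items():
    q=p(np.r_[g,.092]);hh={"blue":(105,130),"yellow":(20,35),"green":(45,90),"red":(-1,8)}[k]
    M=((h[...,0]>=hh[0])&(h[...,0]<=hh[1])&(h[...,1]>130)).astype(np.uint8)
    n,l,st,ce=cv2.connectedComponentsWithStats(M)
    for i in range(1,n):
        if st[i,4]>250:
            r=least_squares(lambda P:p(np.r_[P,.092])-ce[i],g); print(k,q,ce[i],st[i],r.x)
E
```

```text
time_s: 19.35
tool_pos: [0.5069, 0.1742, 0.2071]
tcp_rot: [-0.199, -3.132, -0.001]
force: [-0.0, 0.7, -0.1]
finger_gap: 0.003
gripper_force: 0.0
blue [348.2292  87.0584] [350.1082  86.5292] [ 330   66   41   42 1285] [0.432  0.2111]
yellow [344.3387 177.0935] [345.9469 175.0981] [ 327  157   39   38 1111] [0.4941 0.2019]
yellow [344.3387 177.0935] [ 17.007  230.3148] [  0 196  34  73 861] [ 0.5052 -0.056 ]
green [441.5681  87.0146] [439.6953  88.115 ] [ 418   68   43   41 1339] [0.441  0.2732]
red [431.2248 178.2789] [430.4642 176.6491] [ 410  158   40   38 1060] [0.5033 0.2644]
```

Key positions agree with the 64 mm grid. Blue first.

```bash
python3 -c "
from h import *
print(goal(.432,.211,.105))"
```

```text
[1.5913 0.5748 2.0467]
```

```bash
python3 -m inch '[[0.4,0.15,0,0],[0.4,0.15,0,0],[0.4,0.15,0,0],[0.4,0.12,0,0],[0,0,0.5,0],[0,0,0.5,0],[0,0,0.5,0],[0,0,0.4,0],[0,0,0,0],[0,0,0,0]]'; python3 -c "
from h import *
print(goal(.432,.211,.092))"
```

```text
time_s: 20.4
tool_pos: [0.4331, 0.2087, 0.1131]
tcp_rot: [-0.208, -3.133, 0.001]
force: [-0.3, -0.0, 0.2]
finger_gap: 0.001
gripper_force: 0.0
[0.0278 0.0428 0.4213]
```

```bash
python3 -m inch '[[0.02,0.04,0.2,0],[0,0,0.2,0],[0,0,0.06,0],[0,0,0.06,0],[0,0,0,0],[0,0,0,0]]'; python3 -m inch '[[0,0,0.04,0],[0,0,0.04,0],[0,0,0,0]]'
```

```text
time_s: 21.0
tool_pos: [0.4332, 0.2116, 0.0876]
tcp_rot: [-0.206, -3.135, 0.0]
force: [-2.7, -0.6, 3.7]
finger_gap: 0.003
gripper_force: 1.9
time_s: 21.3
tool_pos: [0.4334, 0.2117, 0.0857]
tcp_rot: [-0.206, -3.134, 0.0]
force: [-8.7, -2.6, 20.3]
finger_gap: 0.002
gripper_force: 10.3
```

Blue bottomed (20 N at z = 0.0857). I'll lift and move to yellow.

```bash
python3 -m inch '[[0,0,-0.3,0],[0,0,-0.4,0],[0,0,0,0],[-0.3,0,0,0],[-0.4,0,0,0],[-0.4,0,0,0],[-0.14,0,0,0],[0,0,0,0],[0,0,0,0]]'; python3 -c "
from h import *
print(goal(.494,.202,.092))"
```

```text
time_s: 22.2
tool_pos: [0.4938, 0.2031, 0.1171]
tcp_rot: [-0.207, -3.132, 0.001]
force: [-0.3, 0.0, 0.4]
finger_gap: 0.003
gripper_force: 0.0
[-0.0079 -0.0215  0.5023]
```

```bash
python3 -m inch '[[0,-0.02,0.25,0],[0,0,0.25,0],[0,0,0.06,0],[0,0,0.06,0],[0,0,0,0],[0,0,0,0]]'; python3 -m inch '[[0,0,0.04,0],[0,0,0.04,0],[0,0,0,0]]'
```

```text
time_s: 22.8
tool_pos: [0.4942, 0.2025, 0.0875]
tcp_rot: [-0.206, -3.134, 0.0]
force: [-2.0, -0.8, 4.3]
finger_gap: 0.001
gripper_force: 2.0
time_s: 23.1
tool_pos: [0.4949, 0.2027, 0.0858]
tcp_rot: [0.206, 3.134, 0.0]
force: [-8.7, -1.7, 18.5]
finger_gap: 0.001
gripper_force: 9.0
```

```bash
python3 -m inch '[[0,0,-0.3,0],[0,0,-0.4,0],[0,0,0,0],[0.2,0.3,0,0],[0.3,0.4,0,0],[0.3,0.4,0,0],[0.05,0.2,0,0],[0,0,0,0],[0,0,0,0]]'; python3 -c "
from h import *
print(goal(.441,.2732,.092))"
```

```text
time_s: 24.0
tool_pos: [0.4612, 0.2722, 0.1178]
tcp_rot: [0.205, 3.135, -0.001]
force: [0.6, -0.5, 0.2]
finger_gap: 0.005
gripper_force: 0.0
[ 0.4024 -0.0331  0.5163]
```

```bash
python3 -m inch '[[0.2,-0.03,0,0],[0.2,0,0,0],[0,0,0,0],[0,0,0,0]]'; python3 -c "
from h import *
print(goal(.441,.2732,.092))"; python3 -m inch '[[0,0,0.25,0],[0,0,0.25,0],[0,0,0.06,0],[0,0,0.06,0],[0,0,0,0],[0,0,0,0]]'; python3 -m inch '[[0,0,0.04,0],[0,0,0.04,0],[0,0,0,0]]'
```

```text
time_s: 24.4
tool_pos: [0.4406, 0.2734, 0.1183]
tcp_rot: [0.206, 3.134, 0.0]
force: [1.2, 0.3, 0.5]
finger_gap: -0.003
gripper_force: 0.0
[-0.008  -0.0024  0.5267]
time_s: 25.0
tool_pos: [0.4405, 0.2733, 0.0873]
tcp_rot: [-0.206, -3.134, 0.001]
force: [-2.1, -1.4, 3.1]
finger_gap: 0.001
gripper_force: 2.0
time_s: 25.3
tool_pos: [0.4411, 0.2738, 0.0858]
tcp_rot: [0.206, 3.135, -0.0]
force: [-7.6, -4.8, 19.4]
finger_gap: 0.002
gripper_force: 9.5
```

```bash
python3 -m inch '[[0,0,-0.3,0],[0,0,-0.5,0],[0,0,-0.5,0],[0,0,-0.5,0],[0,0,-0.3,0],[0,0,0,0],[0,0,0,0],[0,0,0,0]]'; python3 - <<'E'
from h import *
b=cv2.resize(camera("side")[225:385,285:445,::-1],(400,400),interpolation=cv2.INTER_CUBIC)
d=cv2.absdiff(b,cv2.imread("pics/s6.png")[:,:400]);print((d.max(2)>60).sum())
print(job_done())
E
```

```text
time_s: 26.1
tool_pos: [0.4399, 0.2731, 0.1865]
tcp_rot: [-0.206, -3.132, 0.002]
force: [-0.0, 0.0, -0.3]
finger_gap: -0.001
gripper_force: 0.0
15
the job is handed in; nothing more can be done
None
```

The clamp is shut with the swing bolt upright in the slot, and I pressed blue, yellow and green in that order, each to its stop and released. I handed the job in at about 26 s; the hand-in returned no verdict.

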